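# Get the sardine tin out from behind the jars

## Robot

A 7-joint arm with a two-finger parallel gripper is mounted at the origin on a cart in front of the work surface, level with it; the furniture and walls round the work are solid. World frame = base frame: x ahead of the robot, y to its left, z up, the work surface at z = 0. Lengths are in m, angles in rad, forces in N, time in s.
With the tool pointing down it reaches from about 0.425 to 0.95 m from the base axis. Payload 4.7 kg.
Tool frame: the origin (TCP) lies on the centre line of the jaws, within the pads' length; the fingertips stand manip.tip_extent ahead of it and the grasp point (between the pads) lies 3 mm ahead of it (manip.tip_extent is the distance from the TCP to the fingertips, in m); z points along the fingers, y is the line along which they close (so a half turn about z gives the same grasp; the last joint's range is limited). The gripper opens to 87 mm and grips with 3 to 60 N. Pads are 19 mm wide; open, the fingers measure 117 mm over their backs; the gripper's body (75 mm by 190 mm) begins 51 mm behind the grasp point.
Start: joints at [-1.248, 0.469, -0.049, 1.532, 0.024, 1.141, -0.082], TCP at [0.233, 0.634, 0.245] pointing down, gripper open.
Joint ranges: [-2.59, 2.59], [-0.33, 1.99], [-1.39, 1.29], [0.1, 2.45], [-1.04, 4.18], [0.21, 1.99], [-2.66, 2.66]. Speed limits (rad/s): [2.57, 2.57, 3.14, 3.14, 3.14, 3.14, 3.14].

## Interface

Orientations are given as a rotation vector (axis times angle).
In Python, from cell import manip gives the robot as it stands. Calls block until the motion is done:
- manip.move_ptp(position, orientation): joint-space move of the TCP to a pose.
- manip.move_linear(position, speed=0.15, ori=None): straight line of the TCP; ori=None keeps the orientation; speed is the mean speed in m/s.
- manip.goto_joints(angles): joint-space move.
- manip.grip(opening, newtons=None): finger opening in m; newtons is the grip in N (None keeps the last); returns when the fingers have stopped.
- manip.sleep(seconds).
- manip.ik(position, orientation): joint angles nearest the present ones, or None.
- manip.read_state(): the state.
- manip.grab_frame(name): name is "scene" or "top" or "wrist"; returns the picture (400x640x3 uint8, red, green, blue); there is no depth.
- manip.camera_info(name): a dict with "fov_y" (degrees; the focal length in pixels is half the picture's height over the tangent of half this angle, whatever the lens; pixels are square), "cx", "cy" (the principal point, pixels), "rvec" (rotation vector, rad) and "tvec" (3), from world to camera coordinates, as OpenCV has them. Camera axes: x right, y down, z forward; pixel columns grow to the right and rows downward; lengths in m; the calibration is good to about 2 mm. The wrist camera is an equidistant fisheye: a pixel r from the principal point sees the ray r / f radians off the axis. A picture is of the moment at which its call begins: read the wrist's pose just before it. camera_info takes no time and is no camera call; for the wrist camera it gives the pose at the moment of the call.
A pose or a line that the arm cannot do raises manip.MotionError and nothing moves.
- manip.sign_off(): hands the job in; it is judged then, once.
The state is a dict: "time": time; "joints": joint angles; "joint_velocities": joint speeds; "joint_torque": joint torques, N m; "eef_pos": TCP position; "tool_rot": TCP orientation; "force": force on the tool from outside, world axes, zero at the start; "ft_torque": the same for the moment, N m; "opening": finger opening in m; "finger_force": force on a finger pad.
Only numpy, scipy, OpenCV 4.12 (cv2) and the standard library are available. Lean on these libraries where they do the work, as an engineer would, in place of code of your own. Each camera call takes 0.05 s, during which the arm holds its last target. There are 200 camera calls.

## Task

The sardine tin lies at the back of the wooden tray, shut in by three jars. First clear all three jars to the blue mat and leave them standing there while you take the tin out and lay it flat in the middle of the white board, its length along the board's. Then put each jar back upright on the very spot of the tray where it stood at the start, and leave the pepper mill, the salt shaker and the pea tin behind the tray alone.

Things in the scene. Friction and masses are not known exactly. Their poses are not given: they have to be found in the camera images.
- gold_jar_mid (a point): Glass spice jar with a gold-yellow cap (a small green disc on its top), round, 42 mm across, 106 mm tall, 0.11 kg. The point is on its axis, half-way up (53 mm above its foot); z is up along the jar.
- red_jar_mid (a point): Glass spice jar with a red cap (its top paler, pinkish red, with a small green disc), round, 47 mm across, 97 mm tall, 0.11 kg. The point is on its axis, half-way up (48.5 mm above its foot); z is up along the jar.
- honey_jar_mid (a point): Honey jar with a flat pale grey lid, round, 63 mm across, 95 mm tall, 0.3 kg. The point is on its axis, half-way up (47.5 mm above its foot); z is up along the jar.
- sardine_tin_mid (a point): Flat, roughly rectangular sardine tin, cream sides and dark blue top, 63 mm wide (its x) by 105 mm long (its y) by 26 mm tall, about 0.15 kg; lies flat behind the three jars. The point is its centre, 13 mm above its underside. It can be gripped only across its 63 mm width.
- tray: Low light-wood tray, 190 mm (its x, front to back) by 224 mm (its y), fixed. Origin at the centre of its underside, z up; inner floor 8 mm above the origin, rim 14 mm high and 7 mm thick. Three round cork spots of 65 mm for the jars lie on its floor at x = -53 mm, y = -66, 0 and +66 mm, each under one jar at the start (which jar is on which spot varies). The tin starts at x = +20 mm, y between -18 and +18 mm, lying along the tray's y, about 10 mm behind the widest jar.
- mat: Thin blue mat with two white stripes, 160 mm (its x) by 150 mm (its y), 3 mm thick, fixed, lying to the left or right of the tray. Origin at the centre of its underside, z up. The side area for the jars.
- board: Small white chopping board with dark dots in its corners, 115 mm (its x) by 160 mm (its y), 12 mm thick, fixed, on the other side of the tray from the mat. Origin at the centre of its underside, z up; its length runs along y.
- pepper_mill_mid (a point): Bystander: dark wooden pepper mill, 58 mm across, 150 mm tall, behind the work. The point is on its axis, half-way up.
- salt_shaker_mid (a point): Bystander: glass salt shaker, 44 mm across, 90 mm tall, behind the work. The point is on its axis, half-way up.
- pea_tin_mid (a point): Bystander: round pale-green striped tin, 58 mm across, 72 mm tall, behind the work. The point is on its axis, half-way up.

How it is judged:
On the way, in this order (a step that is already met when the one before it is completed fails the run):
1. all three jars stand upright and released on the blue mat (x of gold_jar_mid in the frame of mat between -0.08 and 0.08 m and y of gold_jar_mid in the frame of mat between -0.075 and 0.075 m and z of gold_jar_mid in the frame of mat between 0.051 and 0.061 m and angle between each of gold_jar_mid, red_jar_mid, honey_jar_mid's own z axis and vertical below 0.12 rad and linear speed of each of gold_jar, red_jar, honey_jar below 0.02 m/s and contact force between the fingers and gold_jar below 0.1 N and x of red_jar_mid in the frame of mat between -0.08 and 0.08 m and y of red_jar_mid in the frame of mat between -0.075 and 0.075 m and z of red_jar_mid in the frame of mat between 0.0465 and 0.0565 m and contact force between the fingers and red_jar below 0.1 N and x of honey_jar_mid in the frame of mat between -0.08 and 0.08 m and y of honey_jar_mid in the frame of mat between -0.075 and 0.075 m and z of honey_jar_mid in the frame of mat between 0.0455 and 0.0555 m and contact force between the fingers and honey_jar below 0.1 N), for 0.2 s.
2. the sardine tin lies released in the middle of the white board, along it, while the three jars stand on the mat (all of step 1 and horizontal distance between sardine_tin_mid and board below 0.015 m and z of sardine_tin_mid in the frame of board between 0.02 and 0.03 m and angle between the y axis of sardine_tin_mid and the y axis of board, either way round below 0.2 rad and angle between sardine_tin_mid's own z axis and vertical below 0.12 rad and linear speed of sardine_tin below 0.02 m/s and contact force between the fingers and sardine_tin below 0.1 N), for 0.2 s.
At the end, for the whole second after the job is handed in: The sardine tin lies flat on the white board, its centre within 15 mm of the board's centre and its length within 0.2 rad of the board's; each of the three jars stands upright within 15 mm of where it stood at the start; all are released and at rest (horizontal distance between sardine_tin_mid and board below 0.015 m and z of sardine_tin_mid in the frame of board between 0.02 and 0.03 m and angle between the y axis of sardine_tin_mid and the y axis of board, either way round below 0.2 rad and angle between each of sardine_tin_mid, gold_jar_mid, red_jar_mid, honey_jar_mid's own z axis and vertical below 0.12 rad and linear speed of each of sardine_tin, gold_jar, red_jar, honey_jar below 0.02 m/s and contact force between the fingers and sardine_tin below 0.1 N and distance of each of gold_jar_mid, red_jar_mid, honey_jar_mid from where it was at the start of the episode below 0.015 m and contact force between the fingers and gold_jar below 0.1 N and contact force between the fingers and red_jar below 0.1 N and contact force between the fingers and honey_jar below 0.1 N); the robot touches nothing.
It fails at once if the pepper mill, the salt shaker or the pea tin is pushed more than 30 mm from its place or knocked over (distance of any of pepper_mill_mid, salt_shaker_mid, pea_tin_mid from where it was at the start of the episode above 0.03 m).
It also fails if it takes over 134 s, if anything falls off the work surface, if the arm or the gripper's body presses on something with over 40 N, if the wrist force passes 120 N, or if a joint passes its speed limit or range.

## Working session

There is one attempt and no reset: what is moved stays moved. The work goes in short steps, each a Python script; the robot and the scene stay as the last script left them, time stands still between calls to the robot, and variables do not carry over. Pictures are saved under pics/ and viewed, at most 14 in all, crops included, and the job is handed in when it is done.

```bash
ls; mkdir -p pics; python3 - <<'E'
from cell import manip
import cv2
for n in("scene","top"):
    cv2.imwrite(f"pics/{n}0.png",manip.grab_frame(n)[...,::-1]); print(n,manip.camera_info(n))
print(manip.camera_info("wrist"))
s=manip.read_state();print(s['time'],s['eef_pos'],s['tool_rot'],s['opening'],manip.tip_extent)
E
```

```text
pics
scene {'fov_y': 51.032618483905615, 'cx': 323.430688865058, 'cy': 205.53154686772825, 'rvec': array([ 0.57009068, -2.46850146,  1.47001092]), 'tvec': array([0.59292569, 0.20162986, 0.75961791])}
top {'fov_y': 49.00487226025819, 'cx': 322.44596444487104, 'cy': 205.0543924021801, 'rvec': array([ 2.17936679, -2.23336758,  0.07777326]), 'tvec': array([-0.01231151,  0.63968543,  0.95681213])}
{'fov_y': 65.70646984690485, 'cx': 321.9055458914846, 'cy': 201.4641328064822, 'rvec': array([-2.36798336, -1.65392598, -0.24408179]), 'tvec': array([-0.67542471, -0.03575126,  0.39142016])}
0.1 [0.23240232 0.63322228 0.24362589] [-5.49660012e-01 -3.09285963e+00  2.62371659e-03] 0.08719482658745668 0.022
```

View pics/top0.png

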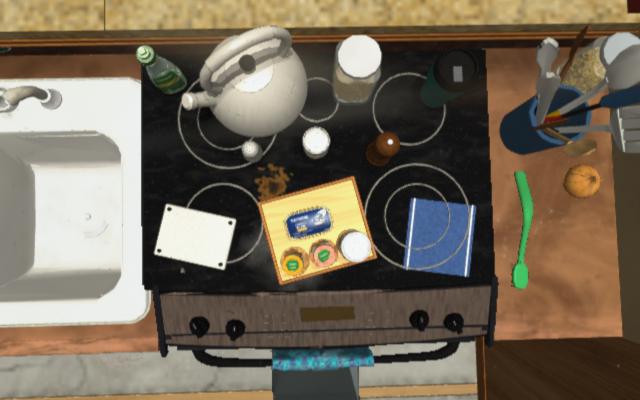

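View pics/scene0.png

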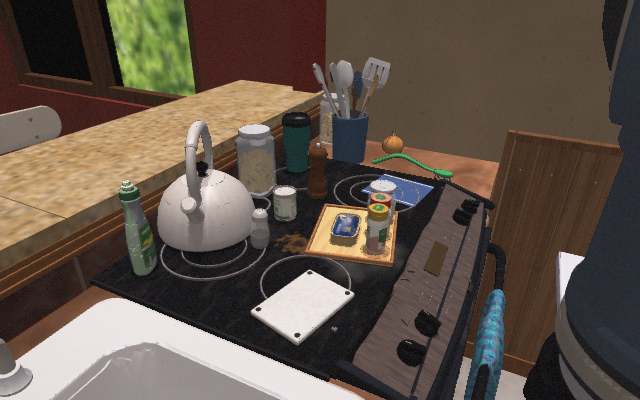

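The top view shows gold (292,263), red (323,254) and honey (355,246) along the front of the tray, with the tin behind them at (308,222). The board is on the left (196,237) and the mat on the right (440,237). The scene view agrees.

```bash
cat > h.py <<'E'
from cell import manip
import cv2, numpy as np
def ray(name,uv,z,ci=None):
    c=ci or manip.camera_info(name); f=200/np.tan(np.radians(c['fov_y'])/2)
    R,_=cv2.Rodrigues(c['rvec']); uv=np.atleast_2d(np.float64(uv))
    d=(uv-[c['cx'],c['cy']])/f
    if name=='wrist':
        r=np.linalg.norm(d,axis=1,keepdims=True); d=d/np.maximum(r,1e-9)*np.tan(r)
    d=np.c_[d,np.ones(len(d))]@R; o=-R.T@c['tvec']
    return (o+d*((z-o[2])/d[:,2:]))[:,:2]
def blob(mask,seed):
    n,l=cv2.connectedComponents(mask.astype(np.uint8)); k=l[seed[1],seed[0]]
    if k==0:
        ys,xs=np.nonzero(l); i=np.argmin((xs-seed[0])**2+(ys-seed[1])**2); k=l[ys[i],xs[i]]
    return np.argwhere(l==k)[:,::-1]
def rect(name,pts,z):
    (c,s,a)=cv2.minAreaRect(ray(name,pts,z).astype(np.float32)*1000)
    return np.round(c,1),np.round(s,1),round(a,2)
E
python3 - <<'E'
from h import *
im=cv2.imread('pics/top0.png'); hsv=cv2.cvtColor(im,cv2.COLOR_BGR2HSV).astype(int); H,S,V=hsv.transpose(2,0,1)
print('board',rect('top',blob((S<60)&(V>130),(196,237)),.012))
mat=blob((H>100)&(H<125)&(S>90)&(V>70),(440,225)); print('mat blue',rect('top',mat,.003))
roi=np.zeros(H.shape,bool); roi[170:290,250:385]=1
tr=(H>8)&(H<32)&(S>60)&(V>110)&roi
print('tray',rect('top',blob(tr,(340,200)),.014))
t=(H>100)&(H<130)&(S>80)&roi
print('tin',rect('top',blob(cv2.morphologyEx(t.astype(np.uint8),cv2.MORPH_CLOSE,np.ones((5,5))),(308,215)),.034))
h=blob((S<60)&(V>170)&roi,(355,246)); print('honey',len(h),rect('top',h,.103),ray('top',h.mean(0),.103))
g=(H>38)&(H<80)&(S>80)&roi
for n,s,z in(('gold',(292,265),.114),('red',(323,255),.105)):
    b=blob(g,s); print(n,len(b),b.mean(0),ray('top',b.mean(0),z))
cv2.imwrite('pics/crop0.png',cv2.resize(im[170:290,245:385],None,fx=5,fy=5,interpolation=cv2.INTER_CUBIC))
E
```

```text
board (array([577.4, 255. ]), array([159.5, 115.3]), 75.98)
mat blue (array([ 591.2, -269.7]), array([ 76.9, 110.4]), 81.81)
tray (array([604.9,  -8.9]), array([231.2, 225.3]), 14.18)
tin (array([600.6,   4.8]), array([48.4, 89.4]), 12.66)
honey 719 (array([549.9, -90.5]), array([58.5, 58.2]), 88.48) [[ 0.54962237 -0.09109435]]
gold 98 [292.36734694 264.67346939] [[0.5178004  0.03657541]]
red 102 [323.35294118 255.12745098] [[ 0.53439474 -0.02534501]]
```

View pics/crop0.png

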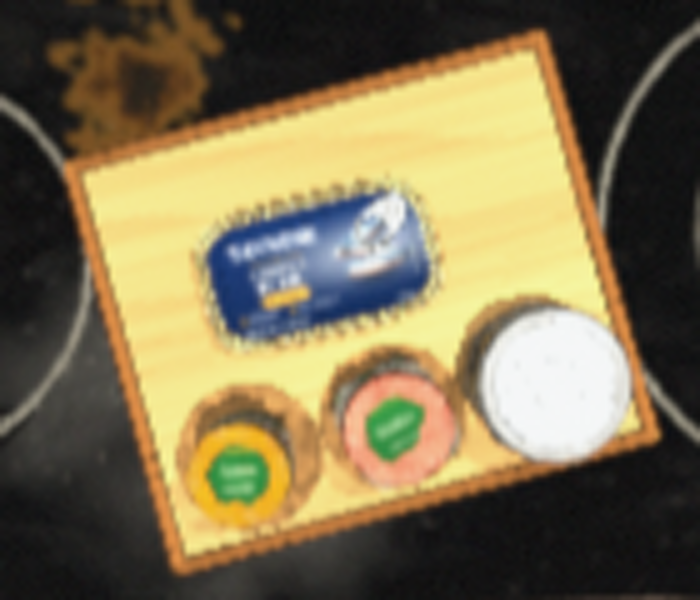

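The crop gives the tray corners at (68,160), (540,33), (657,437) and (180,573). The jar line (gold→honey, 131.6 mm against 132 expected) gives a tray yaw of about 14°. Next I need the mat, the tray check and reachability.

```bash
cat >> h.py <<'E'
from scipy.spatial.transform import Rotation as Ro
def down(yaw):  # tool y along (cos yaw, sin yaw), z down
    y=np.array([np.cos(yaw),np.sin(yaw),0]); z=np.array([0,0,-1.])
    return Ro.from_matrix(np.c_[np.cross(y,z),y,z]).as_rotvec()
E
python3 - <<'E'
from h import *
im=cv2.imread('pics/top0.png'); hsv=cv2.cvtColor(im,cv2.COLOR_BGR2HSV).astype(int); H,S,V=hsv.transpose(2,0,1)
print('tray corners',ray('top',np.array([(68,160),(540,33),(657,437),(180,573)])/5+[245,170],.014).mean(0))
roi=np.zeros(H.shape,bool); roi[190:285,398:482]=1
m=roi&(((H>95)&(H<130)&(S>70)&(V>60))|(V>150))
m=cv2.morphologyEx(m.astype(np.uint8),cv2.MORPH_OPEN,np.ones((3,3)))
print('mat',rect('top',blob(m,(430,220)),.003))
cv2.imwrite('pics/mat.png',cv2.resize(im[185:285,395:485],None,fx=5,fy=5))
for nm,p in dict(tray=(.534,-.027,.08),mat=(.59,-.27,.08),board=(.577,.255,.04),tin=(.6,.005,.035),mathi=(.59,-.27,.22)).items():
    for y in(0.24,0.24+np.pi,-.24,-.24+np.pi,-.24-np.pi/2):
        q=manip.ik(p,down(y)); print(nm,round(y,2),None if q is None else np.round(q,2))
E
```

```text
tray corners [ 0.58440452 -0.01540407]
mat (array([ 566.8, -281.5]), array([135.3, 155.6]), 81.65)
tray 0.24 [-0.38  0.48  0.45  2.04 -0.32  0.69  0.52]
tray 3.38 [-0.8   0.74  1.11  2.06 -0.86  0.91 -2.11]
tray -0.24 [-0.42  0.49  0.51  2.04 -0.37  0.7   0.08]
tray 2.9 [ 0.8   0.79 -1.18  1.97  0.88  1.02  2.1 ]
tray -1.81 [-0.65  0.59  0.84  2.05 -0.63  0.78 -1.24]
mat 0.24 [-0.23  0.78  0.91  1.78 -0.74  0.96  1.23]
mat 3.38 [-0.32  0.9   1.1   1.78 -0.92  1.08 -1.78]
mat -0.24 [-0.28  0.84  1.02  1.78 -0.84  1.02  0.83]
mat 2.9 [-0.32  0.9   1.1   1.78 -0.92  1.08 -2.26]
mat -1.81 [-0.32  0.9   1.11  1.78 -0.92  1.08 -0.68]
board 0.24 [-0.67  0.64  0.26  1.82 -0.23  0.72 -0.04]
board 3.38 [-0.21  0.66 -0.38  1.79  0.34  0.76  2.62]
board -0.24 [-0.73  0.65  0.35  1.82 -0.32  0.73 -0.45]
board 2.9 [-0.29  0.64 -0.27  1.79  0.24  0.74  2.21]
board -1.81 [-0.89  0.7   0.58  1.83 -0.53  0.77 -1.83]
tin 0.24 [-0.37  0.63  0.39  1.9  -0.36  0.68  0.48]
tin 3.38 [-0.79  0.92  1.1   1.92 -1.02  0.99 -2.1 ]
tin -0.24 [-0.42  0.64  0.46  1.9  -0.43  0.7   0.06]
tin 2.9 [ 0.69  0.98 -1.19  1.84  1.03  1.11  2.  ]
tin -1.81 [-0.48  0.66  0.56  1.91 -0.52  0.72 -1.43]
mathi 0.24 [-0.27  0.61  0.97  1.67 -0.54  1.16  1.08]
mathi 3.38 [-0.34  0.68  1.11  1.67 -0.64  1.21 -1.97]
mathi -0.24 [-0.28  0.61  0.98  1.67 -0.55  1.16  0.61]
mathi 2.9 [-0.34  0.68  1.11  1.67 -0.64  1.21 -2.45]
mathi -1.81 [-0.29  0.63  1.01  1.67 -0.57  1.17 -0.95]
```

View pics/mat.png

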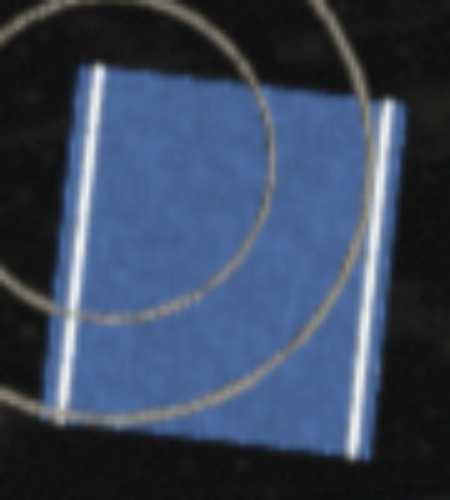

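The crop shows the mat corners at (80,65), (407,102), (372,460) and (43,417), with hob rings drawn across it. I'll move the honey jar first.

```bash
cat >> h.py <<'E'
MAT=ray('top',np.array([(80,65),(407,102),(372,460),(43,417)])/5+[395,185],.003)
mc=MAT.mean(0); d=MAT[0]+MAT[1]-MAT[2]-MAT[3]; my=np.arctan2(d[1],d[0])
TY=0.244
def onmat(x,y): return mc+[x*np.cos(my)-y*np.sin(my),x*np.sin(my)+y*np.cos(my)]
J=dict(honey=((.5497,-.0908),onmat(-.025,.045),.065,.063),red=((.5344,-.0254),onmat(.025,-.004),.065,.047),gold=((.5178,.0366),onmat(-.025,-.052),.070,.042))
def carry(a,ya,za,b,yb,zb,w,hi,N,op=.087):
    """take at a (TCP height za), put at b (zb); w = width"""
    manip.grip(op); manip.move_ptp([*a,hi],down(ya))
    manip.move_linear([*a,za],.12); manip.grip(max(w-.02,0),N); manip.sleep(.2)
    s=manip.read_state(); print('held',round(s['opening'],4),s['finger_force'])
    if s['opening']<w-.012: raise SystemExit('missed')
    manip.move_linear([*a,hi],.15); manip.move_ptp([*b,hi],down(yb))
    print('lift opening',round(manip.read_state()['opening'],4))
    manip.move_linear([*b,zb],.1); manip.sleep(.3); s=manip.read_state(); print('put',np.round(s['eef_pos'],4),np.round(s['force'],1))
    manip.grip(min(.087,w+.024)); manip.sleep(.2); manip.move_linear([*b,hi],.2)
    print('t',manip.read_state()['time'])
def jar(n,back=False,hi=.21):
    t,m,h,w=J[n]; A=(t,TY,.008+h+.003); B=(m,my,.003+h+.004)
    if back: A,B=(m,my,.003+h+.003),(t,TY,.008+h+.0045)
    carry(*A,*B,w,hi,15,op=.087 if not back else w+.024)
E
python3 - <<'E'
from h import *
print(mc,my,{k:np.round(v[1],3) for k,v in J.items()})
manip.move_ptp([.45,.25,.3],down(TY))
jar('honey')
for n in('top','wrist'): cv2.imwrite(f'pics/{n}1.png',manip.grab_frame(n)[...,::-1])
E
```

```text
[ 0.56138682 -0.29136282] -0.14014165290511899 {'honey': array([ 0.543, -0.243]), 'red': array([ 0.586, -0.299]), 'gold': array([ 0.529, -0.339])}
held 0.0659 15.000440991134383
lift opening 0.0659
put [ 0.543  -0.2433  0.0722] [ 0.1  0.5 -2.2]
t 10.575
```

View pics/top1.png

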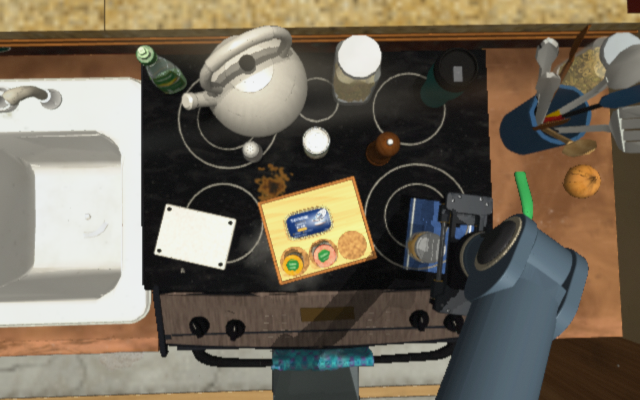

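The honey jar is off its cork and standing on the mat near (425,245), with the arm partly covering it. Red and gold next.

```bash
python3 - <<'E'
from h import *
jar('red'); jar('gold')
manip.move_ptp([.58,.02,.21],down(TY))
for n in('top','scene'): cv2.imwrite(f'pics/{n}2.png',manip.grab_frame(n)[...,::-1])
im=cv2.imread('pics/top2.png'); cv2.imwrite('pics/crop2.png',cv2.resize(im[170:290,245:495],None,fx=3.2,fy=3.2))
print(manip.read_state()['time'])
E
```

```text
held 0.0491 14.981925977946275
lift opening 0.0495
put [ 0.5857 -0.2988  0.0722] [ 0.2  1.1 -1.7]
t 19.65
held 0.0411 14.968355964665534
lift opening 0.0411
put [ 0.5295 -0.3394  0.0773] [ 0.5 -0.  -1.1]
t 29.7667
31.225
```

View pics/crop2.png

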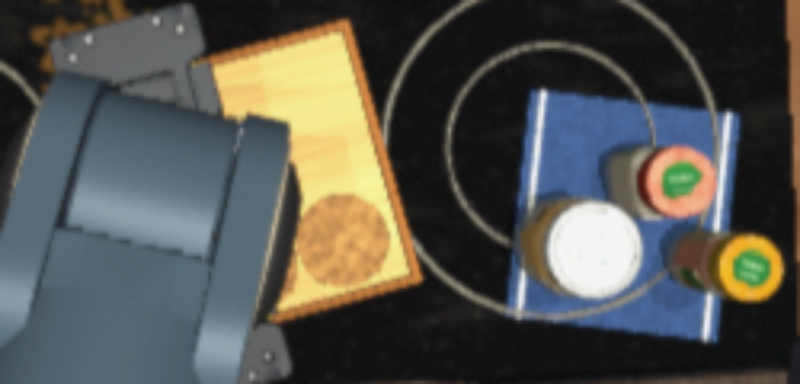

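All three jars stand on the mat: honey (595,247), red (680,180), gold (750,267). Next I'll measure their positions and move the tin.

```bash
cat >> h.py <<'E'
def tops(fn,zf,seeds):
    im=cv2.imread(fn); H,S,V=cv2.cvtColor(im,cv2.COLOR_BGR2HSV).astype(int).transpose(2,0,1)
    g=(H>38)&(H<80)&(S>80)&(V>60); w=(S<60)&(V>150); out={}
    for n,s in seeds.items():
        b=blob(w if n=='honey' else g,s); z=zf+dict(honey=.095,red=.097,gold=.106)[n]
        out[n]=ray('top',b.mean(0),z)[0]; print(n,len(b),np.round(out[n],4))
    return out
E
python3 - <<'E'
from h import *
sc=lambda u,v:(int(245+u/3.2),int(170+v/3.2))
o=tops('pics/top2.png',.003,dict(honey=sc(595,247),red=sc(680,180),gold=sc(750,267)))
for k in o: print(k,'err mm',np.round((o[k]-J[k][1])*1000,1))
carry((.6006,.0048),.235,.033,(.5774,.255),-.245,.0385,.063,.15,20)
manip.move_ptp([.5,0,.25],down(0))
cv2.imwrite('pics/top3.png',manip.grab_frame('top')[...,::-1])
im=cv2.imread('pics/top3.png'); cv2.imwrite('pics/crop3.png',cv2.resize(im[170:290,145:395],None,fx=3.2,fy=3.2))
hsv=cv2.cvtColor(im,cv2.COLOR_BGR2HSV).astype(int); H,S,V=hsv.transpose(2,0,1)
t=(H>100)&(H<130)&(S>80); t[:,250:]=0
print('tin',rect('top',blob(cv2.morphologyEx(t.astype(np.uint8),cv2.MORPH_CLOSE,np.ones((5,5))),(196,237)),.038))
E
```

```text
honey 730 [ 0.5432 -0.2434]
red 94 [ 0.5865 -0.2986]
gold 92 [ 0.5301 -0.3389]
honey err mm [ 0.3 -0.1]
red err mm [0.9 0.2]
gold err mm [0.8 0.5]
held 0.0593 19.62186167249456
lift opening 0.0594
put [0.5775 0.2551 0.0388] [-0.8  1.1 -1.1]
t 39.3833
tin (array([578.1, 254. ]), array([89.7, 48.6]), 76.0)
```

View pics/crop3.png

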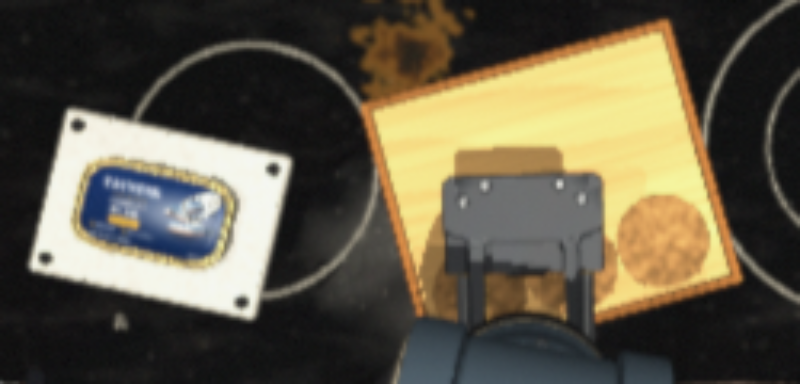

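The tin lies centred on the board at (155,212) in the crop, about 1 mm off and aligned with it. Now I'll return the jars.

```bash
python3 - <<'E'
from h import *
for n in('gold','red','honey'): jar(n,back=True)
manip.move_ptp([.5,-.3,.3],down(0))
cv2.imwrite('pics/top4.png',manip.grab_frame('top')[...,::-1])
o=tops('pics/top4.png',.008,dict(honey=(355,246),red=(323,255),gold=(292,265)))
for k in o: print(k,'err mm',np.round((o[k]-J[k][0])*1000,1))
cv2.imwrite('pics/scene4.png',manip.grab_frame('scene')[...,::-1])
E
```

```text
held 0.0407 14.999985175968504
lift opening 0.0411
put [0.5179 0.0367 0.0827] [ 0.3  0.7 -0.9]
t 50.4417
held 0.0489 14.99761156896625
lift opening 0.0491
put [ 0.5345 -0.0253  0.0777] [-0.1 -0.7 -1. ]
t 59.825
held 0.0656 15.000264231202891
lift opening 0.0657
put [ 0.5498 -0.0907  0.0777] [-0.1 -0.6 -2.2]
t 68.5583
honey 734 [ 0.5504 -0.0907]
red 99 [ 0.5363 -0.0249]
gold 96 [0.5186 0.0369]
honey err mm [0.7 0.1]
red err mm [1.9 0.5]
gold err mm [0.8 0.3]
```

View pics/scene4.png

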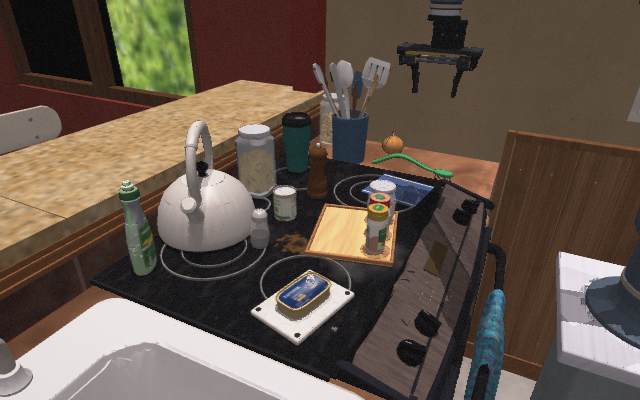

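The scene view shows the jars upright on the tray around (380,215) and the tin flat on the board at (303,293). The bystanders haven't moved and the gripper is clear.

```bash
python3 -c "
from cell import manip
print(manip.sign_off())"
```

```text
the job is handed in; nothing more can be done
None
```

I've handed the job in: the tin lies flat and aligned about 1 mm from the middle of the board, all three jars stand upright within about 2 mm of where they started, and the pepper mill, salt shaker and pea tin were left alone; it took about 70 s of the 134 s, and no verdict was returned.

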